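# Set the hand press's depth stop by feel

### The arm

A 7-joint arm with a two-finger parallel gripper is mounted at the origin on the work surface. World frame = base frame: x ahead of the robot, y to its left, z up, the work surface at z = 0. Lengths are in m, angles in rad, forces in N, time in s.
With the tool pointing down it reaches from about 0.4 to 0.85 m from the base axis. Payload 6.9 kg.
Tool frame: the origin (TCP) lies at the very end of the fingers, on their centre line; the grasp point (between the pads) lies 19 mm behind it; z points along the fingers, y is the direction in which the jaws open and shut (so a half turn about z gives the same grasp; the last joint's range is limited). The gripper opens to 85 mm and grips with 20 to 120 N. Pads are 22 mm wide; open, the fingers measure 114 mm over their backs; the gripper's body (76 mm by 85 mm) begins 54 mm behind the grasp point. The pads swing forward as they close: fully open they stand 13 mm farther back than shut.
Start: joints at [1.359, 0.507, -0.238, 1.5, 0.126, 1.149, -0.155], TCP at [0.195, -0.594, 0.231] pointing down, gripper open.
Joint ranges: [-3.08, 3.08], [-0.24, 2.05], [-1.43, 1.35], [0, 2.5], [-1.52, 4.66], [0.17, 1.96], [-2.89, 2.89]. Speed limits (rad/s): [2.39, 2.39, 3.14, 3.14, 3.14, 3.14, 3.14].

### API

Orientations are given as a rotation vector (axis times angle).
In Python, from bench import manip gives the robot as it stands. Calls block until the motion is done:
- manip.move_ptp(position, orientation): joint-space move of the TCP to a pose.
- manip.movel(position, orientation=None, rate=0.15, threshold=None): straight line of the TCP; orientation=None keeps the orientation; rate is the mean speed in m/s. With threshold (N) it stops when the force on the tool has changed by that much, and returns True; else False.
- manip.goto_joints(angles): joint-space move.
- manip.gripper_to(opening, grasp_force=None): finger opening in m; grasp_force is the grip in N (None keeps the last); returns when the fingers have stopped.
- manip.sleep(seconds).
- manip.solve_ik(position, orientation): joint angles nearest the present ones, or None.
- manip.get_image(name): name is "side" or "top" or "wrist"; returns a dict with "pixels" (400x640x3 uint8, blue, green, red), "fx", "fy", "cx", "cy" (pixels), "world_from_camera" (4x4, takes a point from camera to world coordinates); the wrist camera has in their place "mount" (4x4, takes a point from camera to tool coordinates, whose origin is the TCP and whose axes are the flange's). Camera axes: x right, y down, z forward; pixel columns grow to the right and rows downward; lengths in m; the calibration is good to about 2 mm. The wrist camera is an equidistant fisheye: a pixel r from the principal point sees the ray r / f radians off the axis. A picture is of the moment at which its call begins: read the wrist's pose just before it. There is no depth.
A pose or a line that the arm cannot do raises manip.PlanningError and nothing moves.
- manip.finish_job(): hands the job in, once; it reports no verdict.
Readings, each from a call of its own:
- manip.get_time_s(): time.
- manip.get_q(): joint angles.
- manip.get_dq(): joint speeds.
- manip.get_tau(): joint torques, N m.
- manip.get_tool_pos(): TCP position.
- manip.get_tool_rot(): TCP orientation.
- manip.get_wrist_force(): force on the tool from outside, world axes, zero at the start.
- manip.get_ft_torque(): the same for the moment, N m.
- manip.get_opening(): finger opening in m.
Only numpy, scipy, OpenCV 4.12 (cv2) and the standard library are available. Lean on these libraries where they do the work, as an engineer would, in place of code of your own. Each camera call takes 0.05 s, during which the arm holds its last target.

### The job

The dies of the bench hand press have been changed, so its depth stop must be set anew. Press the lever down until the resistance firms up, because the upper die now bears on the charm lying below it; hold it there firmly for a moment without crushing the charm, and note how far the ram has come down. Then let the lever all the way back up and slide the depth stop up its rod until it allows the ram just that travel, to within 2 mm, leaving the things around as they are.

Things in the scene. Friction and masses are not known exactly. Their poses are not given: they have to be found in the camera images.
- press: Grey cast bench hand press, bolted down: base plate 185 x 110 mm, C-frame 190 mm tall, lever on top. Origin on the table under the ram's axis; x points away from the front. Seen from the front (the side of the lever's grip, -x) the stop rod stands on the left, 56 mm along +y of the press, its end 260 mm above the table. The lower die is a screwed post whose height is different every time and is not measured.
- lever (a joint): Lever angle in rad: 0 up at rest (0.30 rad above level), growing as it is pressed down, 0.60 at most. Pivot at press x 60, z 235 mm, axis along y. Ram travel = 60 mm x angle. The return spring brings it back up when let go.
- handle (a point): Where to press: top of the lever's black round grip (24 mm thick, 100 mm long, along the lever), 190 mm from the pivot, on a circle about it. It goes down about 3.2 mm per mm of ram travel. The return spring alone resists with about 3 to 6 N here; once the die bears on the charm the resistance climbs steeply, and 10 to 15 N here is firm. much over 20 N would crush the charm.
- ram: Steel ram with the upper die at its foot and a side arm that slides on the stop rod. Origin: underside of that arm, on the stop rod's axis (press x 0, y 56 mm), 225 mm above the table with the lever up; it comes straight down by the ram's travel, 36 mm at most. The die reaches the charm after 13 to 27 mm, unknown beforehand.
- stop (a joint): Depth stop, a steel collar 22 mm across on the stop rod: distance in m of its top below the ram arm's underside with the lever up, which is the travel it allows the ram (the arm lands on it). 0 is topmost, 0.040 lowest; it starts parked low, at 0.034 to 0.039. It slides straight up and down with about 5 N of friction and stays where it is left.
- stop_bar (a point): Point on the top face of the depth stop's finger bar, a level steel bar 10 mm thick (press x) and 12 mm high that sticks out of the collar along the press's +y to 69 mm from the rod's axis; this point is 46 mm from that axis, the place to pinch it from above (fingers closing along the press's x). The top face is level with the collar's top, within 1 mm. Nothing stands above it.
- pliers: Bystander: dark-handled flat pliers 150 mm long lying left of the press; origin near the joint.
- dish: Bystander: white dish 72 mm across, 24 mm high, right of the press; origin under its centre.
- jar: Bystander: small glass jar with metal cap, 48 mm across, 62 mm high, beyond the press; origin under its centre.
- spool: Bystander: grey wire spool 44 mm across, 34 mm high, beyond the press; origin under its centre.
- mug: Bystander: blue mug 76 mm across, 90 mm high, to the right; origin under its centre.

How it is judged:
By the outcome, as a careful person would: the job done as asked, in the order asked, and still so for the second after the job is handed in, with the robot touching nothing.
It also fails if it takes over 46 s, if anything falls off the work surface, if the arm or the gripper's body presses on something with over 40 N, if the wrist force passes 120 N, or if a joint passes its speed limit or range.

## Working session

There is one attempt and no reset: what is moved stays moved. The work goes in short steps, each a Python script; the robot and the scene stay as the last script left them, time stands still between calls to the robot, and variables do not carry over. Pictures are saved under pics/ and viewed, and the job is handed in when it is done.

```bash
mkdir -p pics; ls; python3 - <<'E'
from bench import manip
import cv2
for n in ["side","top","wrist"]:
    d=manip.get_image(n); cv2.imwrite(f"pics/{n}0.png",d["pixels"])
    print(n,d["fx"],d["fy"],d["cx"],d["cy"]); print(d.get("world_from_camera",d.get("mount")))
print(manip.get_time_s(),manip.get_tool_pos(),manip.get_tool_rot(),manip.get_wrist_force(),manip.get_opening())
E
```

```text
pics
side 377.43849277926233 377.43849277926233 309.22513079185745 191.17565569347946
[[-9.88433566e-01 -1.08349154e-01  1.06111012e-01  5.53908386e-01]
 [-1.51651845e-01  7.10308049e-01 -6.87360309e-01  5.26429860e-01]
 [-8.96598019e-04 -6.95501932e-01 -7.18523666e-01  8.17509441e-01]
 [ 0.00000000e+00  0.00000000e+00  0.00000000e+00  1.00000000e+00]]
top 397.1663204456663 397.1663204456663 316.16639954597946 195.564199334064
[[ 0.00214306 -0.99885141  0.04786722  0.58816981]
 [-0.99996004 -0.00255598 -0.00856674 -0.07872249]
 [ 0.00867925 -0.04784695 -0.99881697  1.20229475]
 [ 0.          0.          0.          1.        ]]
wrist 309.70691628693146 309.70691628693146 320.7450252005566 196.72290115756977
[[-9.86540742e-04 -9.64629700e-01 -2.63606843e-01  6.69535746e-02]
 [ 9.99999377e-01 -1.08949702e-03  2.44383114e-04  5.43996257e-04]
 [-5.22938081e-04 -2.63606438e-01  9.64630174e-01 -1.43061499e-01]
 [ 0.00000000e+00  0.00000000e+00  0.00000000e+00  1.00000000e+00]]
0.15 [ 0.19455523 -0.59359102  0.23063102] [-3.10097332e+00 -4.95330402e-01  3.25851167e-04] [-0.27431776 -0.31456407  0.38430222] 0.08546074516160901
```

View pics/side0.png

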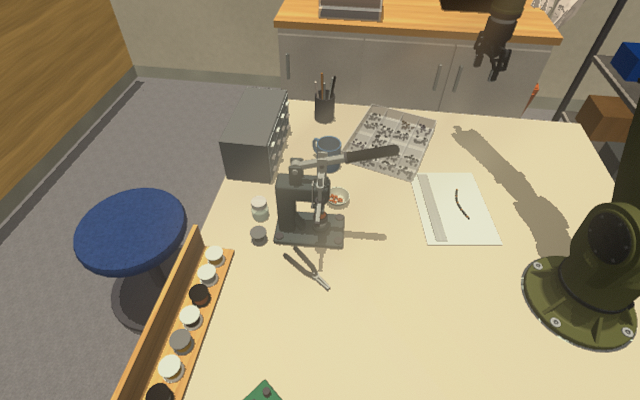

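View pics/top0.png

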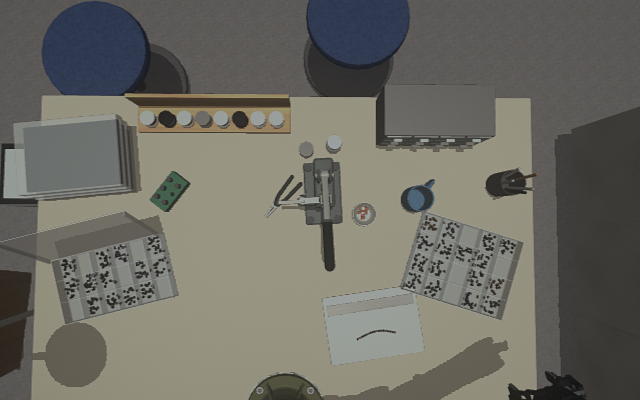

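The side view shows the press near (310,210) with its lever pointing toward the robot. In the top view the press is at (322,190), the grip end is near (330,265), and the stop bar is near (285,200). I'll zoom in.

```bash
python3 - <<'E'
import cv2
a=cv2.imread("pics/top0.png")[140:280,250:390]; cv2.imwrite("pics/top0z.png",cv2.resize(a,(560,560),interpolation=cv2.INTER_CUBIC))
a=cv2.imread("pics/side0.png")[130:260,230:410]; cv2.imwrite("pics/side0z.png",cv2.resize(a,(720,520),interpolation=cv2.INTER_CUBIC))
E
```

```text
(no output)
```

View pics/top0z.png

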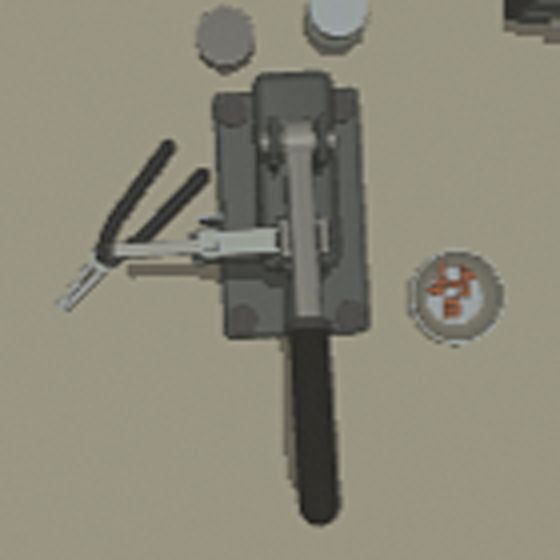

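View pics/side0z.png

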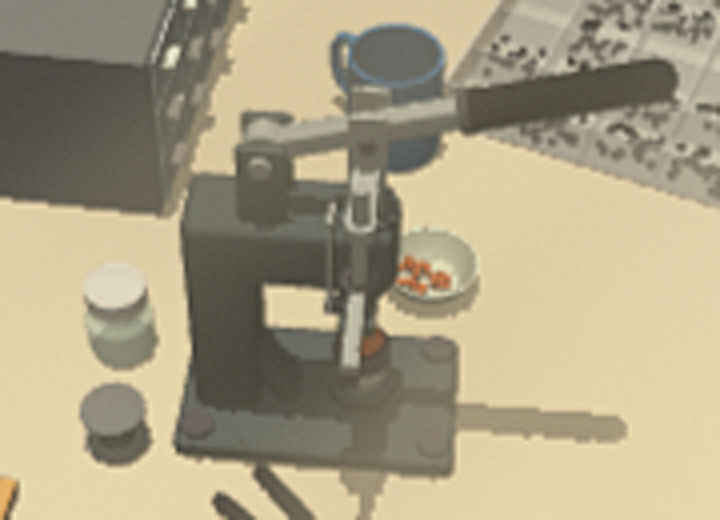

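```bash
cat > h.py <<'E'
import numpy as np, cv2
from scipy.spatial.transform import Rotation as R
from bench import manip
def ray(d,px,rotpos=None):
    T=d["world_from_camera"]; v=T[:3,:3]@np.array([(px[0]-d["cx"])/d["fx"],(px[1]-d["cy"])/d["fy"],1]); return T[:3,3],v
def onz(d,px,z):
    o,v=ray(d,px); return o+v*(z-o[2])/v[2]
def tri(d1,p1,d2,p2):
    o1,v1=ray(d1,p1);o2,v2=ray(d2,p2)
    A=np.stack([v1,-v2],1); s=np.linalg.lstsq(A,o2-o1,rcond=None)[0]
    a=o1+s[0]*v1;b=o2+s[1]*v2; return (a+b)/2,np.linalg.norm(a-b)
def proj(d,P):
    T=np.linalg.inv(d["world_from_camera"]); c=T[:3,:3]@np.asarray(P)+T[:3,3]; return np.array([d["fx"]*c[0]/c[2]+d["cx"],d["fy"]*c[1]/c[2]+d["cy"]])
def wray(d,px,pos,rv):
    M=d["mount"]; u=np.array([px[0]-d["cx"],px[1]-d["cy"]]); r=np.hypot(*u); th=r/d["fx"]
    c=np.array([*(u/max(r,1e-9)*np.sin(th)),np.cos(th)])
    Rw=R.from_rotvec(rv).as_matrix(); return Rw@M[:3,3]+pos, Rw@(M[:3,:3]@c)
def wproj(d,P,pos,rv):
    M=d["mount"]; Rw=R.from_rotvec(rv).as_matrix(); t=Rw.T@(np.asarray(P)-pos); c=M[:3,:3].T@(t-M[:3,3])
    th=np.arctan2(np.hypot(c[0],c[1]),c[2]); u=c[:2]/np.hypot(c[0],c[1]); return u*th*d["fx"]+[d["cx"],d["cy"]]
E
python3 - <<'E'
from h import *
np.set_printoptions(precision=4,suppress=True)
t=manip.get_image("top"); s=manip.get_image("side")
Z=lambda x,y:(x/4+250-.4,y/4+140-.4)
S=lambda x,y:(x/4+230-.4,y/4+130-.4)
c=[onz(t,Z(*p),0.018) for p in [(213,95),(357,88),(225,338),(369,330)]]
print(np.array(c), [np.linalg.norm(c[0]-c[1]),np.linalg.norm(c[0]-c[2])])
piv=onz(t,Z(300,141),.235); print("piv",piv)
tip=tri(t,Z(320,524),s,S(678,80)); print("tip",tip)
bar=tri(t,Z(113,250),s,S(348,372)); print("bartip",bar)
j=tri(t,Z(312,325),s,S(465,108));print("gripstart",j)
print(onz(t,Z(113,250),.187))
# charm-lower die
E
```

```text
[[ 0.7415 -0.0488  0.018 ]
 [ 0.7471 -0.1567  0.018 ]
 [ 0.5599 -0.0584  0.018 ]
 [ 0.566  -0.1655  0.018 ]] [np.float64(0.10806888085894745), np.float64(0.181835917698446)]
piv [ 0.6853 -0.1075  0.235 ]
tip (array([ 0.4611, -0.117 ,  0.302 ]), np.float64(0.0026292030650765692))
bartip (array([0.6187, 0.0107, 0.183 ]), np.float64(0.0025177268946746096))
gripstart (array([ 0.5722, -0.1137,  0.271 ]), np.float64(0.002907666575154047))
[0.6199 0.0104 0.187 ]
```

```bash
cat >> h.py <<'E'
yaw=0.049; xh=np.array([np.cos(yaw),np.sin(yaw),0]); yh=np.array([-np.sin(yaw),np.cos(yaw),0]); zh=np.array([0,0,1.])
O=np.array([0.6255,-0.1105,0])
def W(x,y,z): return O+x*xh+y*yh+z*zh
def lev(theta,up=0.0,r=0.19,flip=1):
    a=0.30-theta; n=np.sin(a)*xh+np.cos(a)*zh; u=-np.cos(a)*xh+np.sin(a)*zh
    p=W(0.06,0,0.235)+r*u+(0.012+up)*n
    X=flip*yh; Z=-n; Y=np.cross(Z,X); return p,R.from_matrix(np.stack([X,Y,Z],1)).as_rotvec()
def down(flip=1):
    X=flip*yh; Z=-zh; return R.from_matrix(np.stack([X,np.cross(Z,X),Z],1)).as_rotvec()
def theta_of(z,c=0.0):
    return 0.30-(np.arcsin((z-c-0.235)/np.hypot(.19,.012))-np.arctan2(.012,.19))
E
python3 - <<'E'
from h import *
np.set_printoptions(precision=3,suppress=True)
for f in (1,-1):
    for p in (lev(0,.04,flip=f),lev(0,.0,flip=f),lev(.25,flip=f),lev(.5,flip=f),(W(0,.11,.30),down(f)),(W(0,.11,.16),down(f))):
        print(f,p[0],manip.solve_ik(*p))
t=manip.get_image("top"); s=manip.get_image("side")
for n,P in dict(rod=W(0,.056,.26),bartip=W(0,.125,.187),gripc=lev(0)[0],tip=lev(0,r=.24)[0],piv=W(.06,0,.235)).items(): print(n,proj(t,P),proj(s,P))
E
```

```text
1 [ 0.519 -0.116  0.341] [ 0.554  0.542 -0.762  1.297  0.328  1.741 -0.133]
1 [ 0.508 -0.116  0.303] [ 0.57   0.539 -0.75   1.405  0.325  1.637 -0.14 ]
1 [ 0.496 -0.117  0.256] [ 0.728  0.411 -0.811  1.711  0.315  1.208 -0.121]
1 [ 0.497 -0.117  0.209] [ 0.801  0.318 -0.765  1.995  0.289  0.732 -0.066]
1 [ 0.62  -0.001  0.3  ] [ 0.497  0.584 -0.976  1.389  0.48   1.417 -0.423]
1 [ 0.62  -0.001  0.16 ] [ 0.43   0.66  -0.809  1.61   0.521  1.1   -0.468]
-1 [ 0.519 -0.116  0.341] [-0.41   0.683  1.151  1.312 -0.415  1.745 -2.406]
-1 [ 0.508 -0.116  0.303] [-0.433  0.692  1.151  1.42  -0.423  1.647 -2.384]
-1 [ 0.496 -0.117  0.256] [-0.525  0.55   1.153  1.726 -0.495  1.257 -2.341]
-1 [ 0.497 -0.117  0.209] [ 0.274  0.256 -0.069  2.001 -0.052  0.693 -2.846]
-1 [ 0.62  -0.001  0.3  ] [-0.613  0.675  1.151  1.405 -0.613  1.449 -2.568]
-1 [ 0.62  -0.001  0.16 ] [-0.621  0.828  1.151  1.624 -0.795  1.228 -2.397]
rod [302.575 199.978] [318.837 176.028]
bartip [276.319 202.284] [315.506 222.642]
gripc [329.289 250.384] [376.415 147.483]
tip [330.613 272.685] [400.223 143.485]
piv [324.613 174.791] [294.737 165.336]
```

```bash
python3 - <<'E'
from h import *
np.set_printoptions(precision=4,suppress=True)
p=manip.get_tool_pos()
manip.movel([p[0],p[1],0.40],rate=0.25)
manip.gripper_to(0.0)
P,r=lev(0,.035)
manip.move_ptp(P,r)
print(manip.get_time_s(),manip.get_tool_pos(),P,manip.get_wrist_force(),manip.get_opening())
pos,rv=manip.get_tool_pos(),manip.get_tool_rot()
d=manip.get_image("wrist"); cv2.imwrite("pics/w1.png",d["pixels"])
for n,Q in dict(rod=W(0,.056,.26),bartip=W(0,.125,.187),grip=lev(0)[0],piv=W(.06,0,.235)).items(): print(n,wproj(d,Q,pos,rv))
d=manip.get_image("side"); cv2.imwrite("pics/s1.png",cv2.resize(d["pixels"][80:260,230:450],None,fx=3,fy=3,interpolation=cv2.INTER_CUBIC))
E
```

```text
4.0417 [ 0.5179 -0.1173  0.336 ] [ 0.518  -0.1158  0.336 ] [ 0.6756  0.0246 -0.6765] 0.0003123342207165898
rod [506.8095 136.2102]
bartip [485.3117  55.2917]
grip [320.6499 221.9688]
piv [555.6466 210.9119]
```

View pics/w1.png

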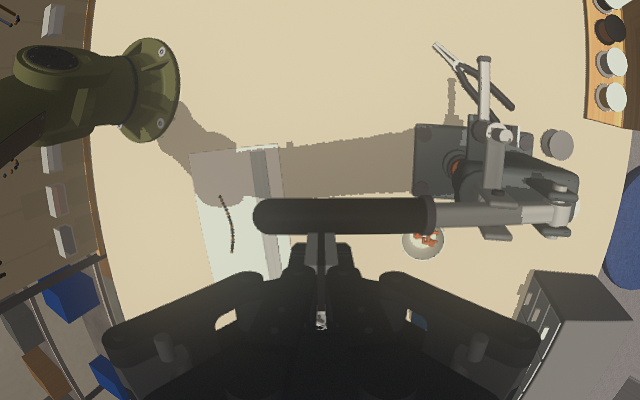

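View pics/s1.png

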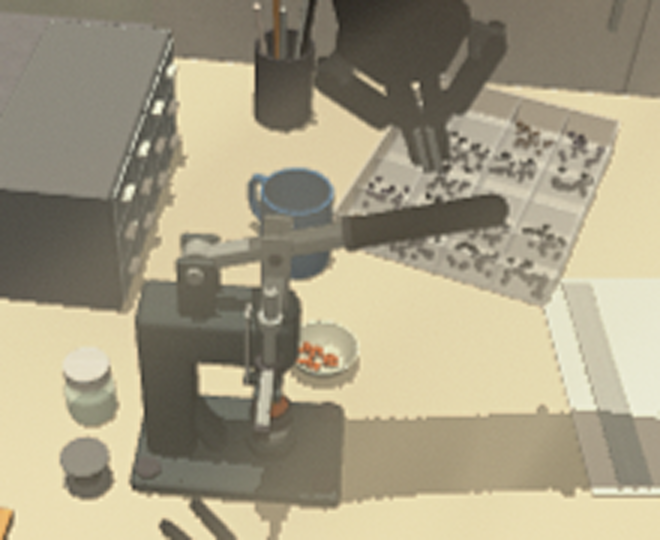

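The wrist view shows the grip axis at row 216 under the fingers, against a prediction of 222. The bar tip is at (484,57), against (485,55). The model therefore holds to about 3 mm, and I'll shift my aim 2 mm in +y. Now I'll make contact.

```bash
python3 - <<'E'
from h import *
np.set_printoptions(precision=4,suppress=True)
sh=0.002*yh
P,r=lev(0,.012); manip.movel(P+sh,r,rate=.06)
manip.sleep(.2)
print("base",manip.get_tool_pos(),P+sh,manip.get_wrist_force())
P,r=lev(0,-.006); hit=manip.movel(P+sh,r,rate=.02,threshold=1.5)
print(hit,manip.get_tool_pos(),lev(0)[0],manip.get_wrist_force())
manip.sleep(.2)
print(manip.get_time_s(),manip.get_tool_pos(),manip.get_wrist_force(), theta_of(manip.get_tool_pos()[2]))
E
```

```text
base [ 0.5113 -0.1141  0.3144] [ 0.5111 -0.1141  0.3141] [-0.0254 -0.3868  0.0064]
True [ 0.507  -0.1143  0.3012] [ 0.5077 -0.1163  0.3026] [0.0598 0.3182 3.1046]
5.725 [ 0.5071 -0.1143  0.3014] [-0.0875  0.2924  3.282 ] 0.006879878330634026
```

```bash
cat > press.py <<'E'
from h import *
import json
np.set_printoptions(precision=4,suppress=True)
sh=0.002*yh
def rep(tag):
    p=manip.get_tool_pos(); f=manip.get_wrist_force(); a=.3-theta_of(p[2]); n=np.sin(a)*xh+np.cos(a)*zh
    F=float(f@n); print(tag,round(manip.get_time_s(),2),p,f,"F %.2f th %.4f travel %.2f"%(F,theta_of(p[2]),60*theta_of(p[2]))); return F
E
python3 - <<'E'
from press import *
for th in (.07,.13,.19):
    P,r=lev(th); h=manip.movel(P+sh,r,rate=.05,threshold=6); rep((th,h))
    if h: break
th=.19
E
```

```text
(0.07, False) 6.12 [ 0.5032 -0.1145  0.2905] [-0.3485  2.1155  2.6147] F 2.49 th 0.0674 travel 4.04
(0.13, False) 6.49 [ 0.5004 -0.1147  0.2794] [0.1009 0.7088 2.9761] F 2.96 th 0.1279 travel 7.67
(0.19, False) 6.87 [ 0.4981 -0.1148  0.2682] [-0.087   0.4013  2.9258] F 2.90 th 0.1877 travel 11.26
```

```bash
python3 - <<'E'
from press import *
th=.19
while th<.55:
    th+=.02
    P,r=lev(th); h=manip.movel(P+sh,r,rate=.02,threshold=3); F=rep((round(th,3),h))
    if h or F>7: break
manip.sleep(.15); rep("settled")
E
```

```text
(0.21, False) 7.21 [ 0.4975 -0.1148  0.2642] [0.1864 0.0805 2.5726] F 2.58 th 0.2093 travel 12.56
(0.23, False) 7.55 [ 0.497  -0.1148  0.2604] [ 0.1584 -0.1293  3.5259] F 3.53 th 0.2291 travel 13.75
(0.25, False) 7.89 [ 0.4965 -0.1148  0.2566] [0.4275 0.3349 3.2279] F 3.25 th 0.2492 travel 14.95
(0.27, False) 8.23 [ 0.4961 -0.1148  0.2528] [ 0.3586 -0.4959  3.8377] F 3.85 th 0.2693 travel 16.16
(0.29, False) 8.57 [ 0.4958 -0.1149  0.249 ] [1.0341 0.7556 4.256 ] F 4.27 th 0.2894 travel 17.36
(0.31, False) 8.92 [ 0.4955 -0.1149  0.2452] [0.2204 0.2255 4.3639] F 4.36 th 0.3094 travel 18.56
(0.33, False) 9.26 [ 0.4954 -0.1149  0.2414] [-0.2649 -0.0193  4.5618] F 4.57 th 0.3294 travel 19.77
(0.35, False) 9.6 [ 0.4953 -0.1149  0.2376] [0.9432 0.1987 4.1068] F 4.05 th 0.3493 travel 20.96
(0.37, False) 9.94 [ 0.4952 -0.1149  0.2338] [0.6017 0.9273 3.7741] F 3.72 th 0.3692 travel 22.15
(0.39, True) 10.23 [ 0.4953 -0.1149  0.2299] [-2.3253 -0.527   7.3312] F 7.51 th 0.3899 travel 23.39
settled 10.38 [ 0.4954 -0.1149  0.23  ] [-1.3645  0.7614  6.3766] F 6.47 th 0.3894 travel 23.36
```

```bash
python3 - <<'E'
from press import *
th=.3894
for i in range(12):
    th+=.003
    P,r=lev(th); manip.movel(P+sh,r,rate=.01,threshold=6); manip.sleep(.1); F=rep(round(th,4))
    if F>11.8: break
E
```

```text
0.3924 10.73 [ 0.4954 -0.1149  0.2298] [-1.3951  1.1794  7.6806] F 7.77 th 0.3903 travel 23.42
0.3954 11.08 [ 0.4954 -0.1149  0.2294] [-2.2014 -0.1356  8.8982] F 9.06 th 0.3926 travel 23.56
0.3984 11.43 [ 0.4954 -0.1149  0.2289] [-2.594   1.0458 10.5519] F 10.75 th 0.3950 travel 23.70
0.4014 11.78 [ 0.4954 -0.1149  0.2285] [-3.0531 -0.5598 11.7045] F 11.95 th 0.3974 travel 23.85
```

```bash
python3 - <<'E'
from press import *
manip.sleep(.5);rep("h"); manip.sleep(.5); rep("h")
pos,rv=manip.get_tool_pos(),manip.get_tool_rot()
d=manip.get_image("wrist"); cv2.imwrite("pics/w2.png",d["pixels"][60:280,380:600].repeat(2,0).repeat(2,1))
for n,Q in dict(armund=W(0,.056,.225-.0236),rod=W(0,.056,.26),bartip=W(0,.125,.187)).items(): print(n,wproj(d,Q,pos,rv))
d=manip.get_image("side"); cv2.imwrite("pics/s2.png",cv2.resize(d["pixels"][130:240,260:420],None,fx=5,fy=5,interpolation=cv2.INTER_CUBIC))
print(proj(d,W(0,.056,.225-.0236)))
manip.sleep(.2)
for th in (.25,.12,0):
    P,r=lev(th); manip.movel(P+sh,r,rate=.08); rep(th)
P,r=lev(0,.004); manip.movel(P+sh,r,rate=.03); rep("rest+")
P,r=lev(0,.05); manip.movel(P+sh,r,rate=.12); rep("up")
d=manip.get_image("side"); cv2.imwrite("pics/s3.png",cv2.resize(d["pixels"][130:240,260:420],None,fx=5,fy=5,interpolation=cv2.INTER_CUBIC))
E
```

```text
h 12.28 [ 0.4954 -0.1149  0.2285] [-3.9242  0.6922 12.2883] F 12.61 th 0.3974 travel 23.84
h 12.78 [ 0.4954 -0.1149  0.2285] [-2.4166  0.5221 12.3955] F 12.57 th 0.3974 travel 23.84
armund [508.47   142.0276]
rod [573.0993 156.0068]
bartip [497.6902  44.745 ]
[318.3836 194.8901]
0.25 13.59 [ 0.4967 -0.1149  0.2563] [ 1.1281 -0.3293  3.6746] F 3.72 th 0.2507 travel 15.04
0.12 14.05 [ 0.5008 -0.1147  0.2804] [ 1.7194 -0.0732  2.8386] F 3.10 th 0.1223 travel 7.34
0 14.48 [ 0.5078 -0.1141  0.3018] [ 1.7178 -0.3968  2.3844] F 2.78 th 0.0044 travel 0.26
rest+ 14.77 [ 0.5082 -0.1145  0.3066] [ 0.2952 -0.7321 -0.7685] F -0.65 th -0.0222 travel -1.33
up 15.3 [ 0.5221 -0.1135  0.3499] [ 0.5809  0.5078 -0.3072] F 0.08 th -0.2848 travel -17.09
```

View pics/s2.png

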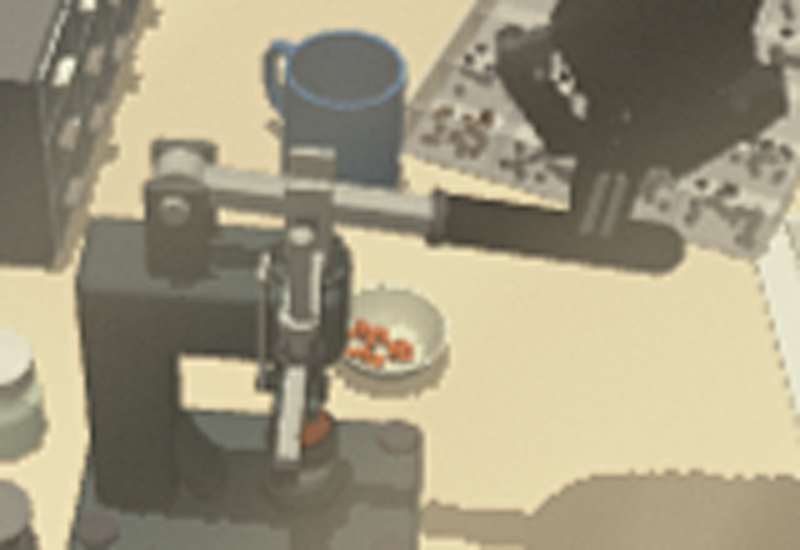

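View pics/s3.png

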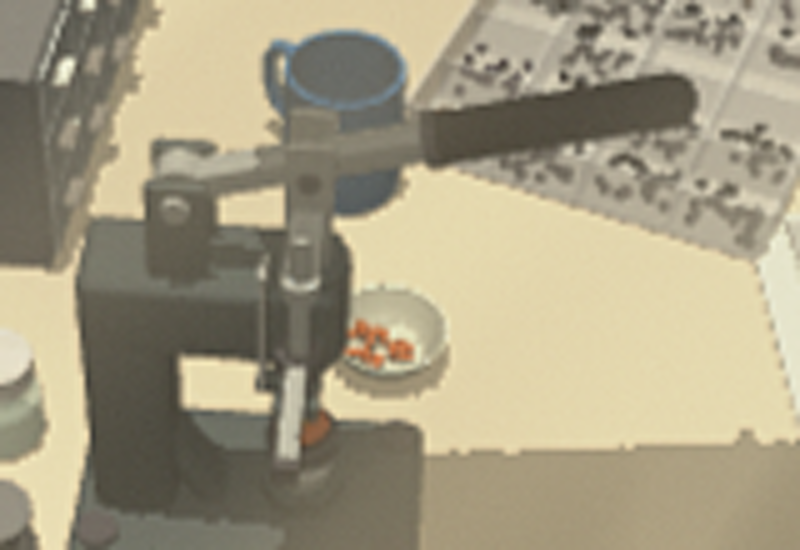

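View pics/w2.png

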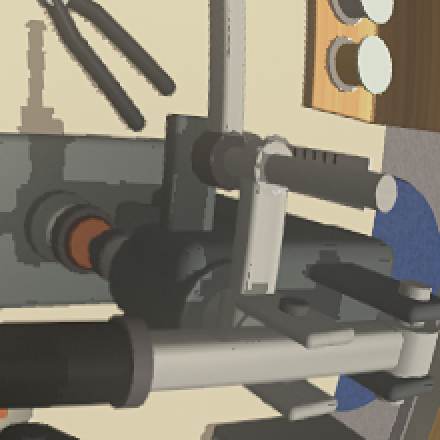

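The side views show the ram foot moving about 8 px (rows 325 and 285 at 5x), or roughly 24 mm, which agrees with the kinematic value of 23.6 mm. The lever is back up. Next I'll touch the top of the stop bar to get its height.

```bash
python3 - <<'E'
from press import *
r=down(1)
manip.movel(W(-.02,.06,.37),r,rate=.2)
manip.movel(W(0,.108,.24),r,rate=.2)
manip.sleep(.15); print(manip.get_time_s(),manip.get_tool_pos(),W(0,.108,.24),manip.get_wrist_force())
pos,rv=manip.get_tool_pos(),manip.get_tool_rot()
d=manip.get_image("wrist"); cv2.imwrite("pics/w3.png",d["pixels"])
print(wproj(d,W(0,.108,.188),pos,rv),wproj(d,W(0,.125,.188),pos,rv))
E
```

```text
17.0167 [ 0.6207 -0.0031  0.2413] [ 0.6202 -0.0026  0.24  ] [ 0.5633 -0.1063  0.5093]
[319.2345 213.8733] [319.1459 189.1706]
```

View pics/w3.png

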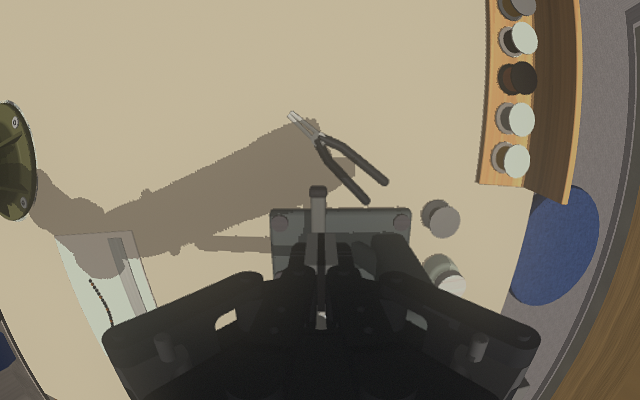

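The bar tip appears at (318,188), against a prediction of (319,189), so it is well aligned. I'll touch it now.

```bash
python3 - <<'E'
from press import *
r=down(1)
manip.movel(W(0,.108,.200),r,rate=.06); manip.sleep(.1)
h=manip.movel(W(0,.108,.175),r,rate=.015,threshold=1.8)
a=manip.get_tool_pos();print(h,a,manip.get_wrist_force()); manip.sleep(.1); b=manip.get_tool_pos(); print(b,manip.get_wrist_force(),manip.get_time_s())
np.save("touch.npy",b)
E
```

```text
True [ 0.6201 -0.0026  0.1867] [ 1.1432 -1.327   1.3581]
[ 0.6201 -0.0026  0.1866] [0.9042 0.6242 2.0736] 19.025
```

```bash
python3 - <<'E'
from press import *
r=down(1); zt=np.load("touch.npy")[2]
manip.movel(W(0,.108,.215),r,rate=.1)
manip.gripper_to(.045)
manip.movel(W(0,.108,zt-.024),r,rate=.08)
manip.gripper_to(0.0,grasp_force=35); manip.sleep(.1)
p=manip.get_tool_pos(); print(manip.get_time_s(),p,manip.get_opening(),manip.get_wrist_force())
up=.2014-zt
h=manip.movel(p+[0,0,up],rate=.03,threshold=25); manip.sleep(.3)
q=manip.get_tool_pos(); print(h,q-p,up,manip.get_wrist_force(),manip.get_opening(),manip.get_time_s())
d=manip.get_image("side"); cv2.imwrite("pics/s4.png",cv2.resize(d["pixels"][130:240,260:420],None,fx=5,fy=5,interpolation=cv2.INTER_CUBIC))
E
```

```text
21.275 [ 0.6191 -0.0026  0.1628] 0.00913281565371898 [-6.3918 -0.044   2.4832]
False [-0.      0.      0.0151] 0.01475212894616898 [-5.1975  0.0842  1.7715] 0.009303228708237053 22.225
```

View pics/s4.png

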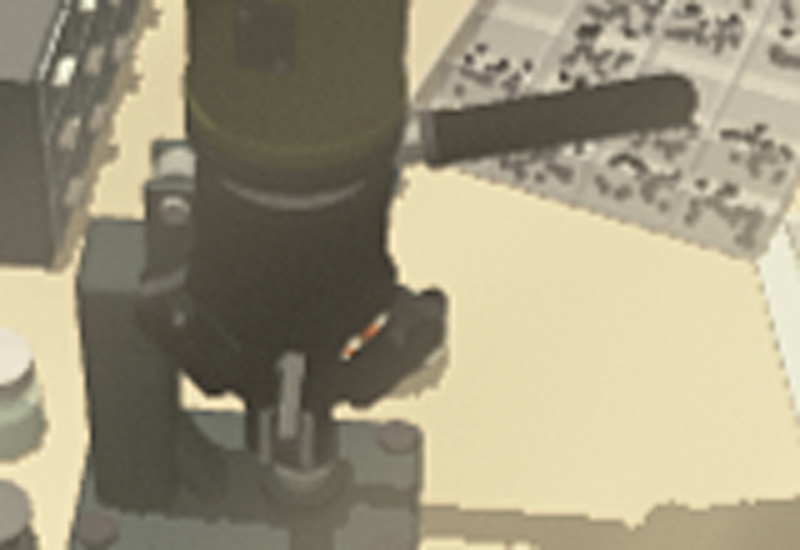

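The fingers hold the bar, seen at (290,390) in the zoom, and the bar has risen. I'll release it and touch the top again to check its height.

```bash
python3 - <<'E'
from press import *
r=down(1)
manip.gripper_to(.045); manip.sleep(.1)
manip.movel(W(0,.108,.235),r,rate=.1)
manip.gripper_to(0.0)
manip.movel(W(0,.108,.212),r,rate=.06); manip.sleep(.1)
h=manip.movel(W(0,.108,.190),r,rate=.015,threshold=1.8)
a=manip.get_tool_pos();print(h,a,manip.get_wrist_force()); manip.sleep(.1); b=manip.get_tool_pos(); print(b,manip.get_wrist_force(),manip.get_time_s())
manip.movel(W(0,.108,.225),r,rate=.1)
manip.movel(W(-.03,.20,.24),r,rate=.25)
for n in ("side","wrist"):
    pos,rv=manip.get_tool_pos(),manip.get_tool_rot()
    d=manip.get_image(n)
    cv2.imwrite("pics/5%s.png"%n,cv2.resize(d["pixels"][130:240,260:420],None,fx=5,fy=5,interpolation=cv2.INTER_CUBIC) if n=="side" else d["pixels"])
    if n=="side": print([proj(d,W(0,.125,z)) for z in (.1866,.2014)])
print(manip.get_time_s())
E
```

```text
True [ 0.6202 -0.0027  0.2007] [0.9137 0.0873 1.7234]
[ 0.6201 -0.0027  0.2007] [1.5486 0.5237 2.4426] 25.5917
[array([315.5038, 222.7603]), array([315.5808, 218.3327])]
26.625
```

View pics/5side.png

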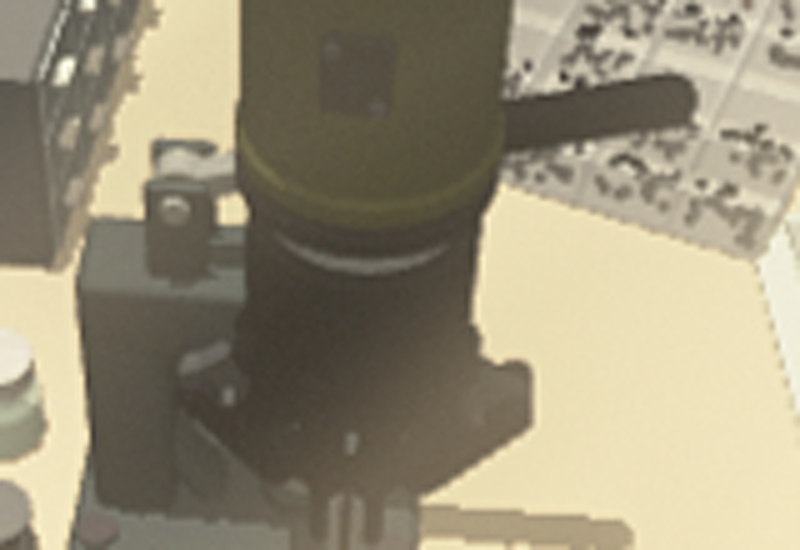

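View pics/5wrist.png

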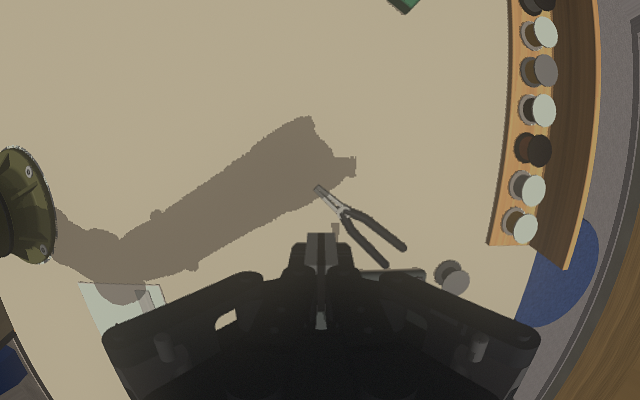

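```bash
python3 - <<'E'
from press import *
r=down(1)
manip.movel(W(0,.12,.29),r,rate=.25)
manip.movel(W(0,.056,.275),r,rate=.15); manip.sleep(.1)
h=manip.movel(W(0,.056,.245),r,rate=.015,threshold=1.8)
a=manip.get_tool_pos();print(h,a,manip.get_wrist_force()); manip.sleep(.1); b=manip.get_tool_pos(); print(b,manip.get_wrist_force(),manip.get_time_s())
manip.movel(W(0,.056,.30),r,rate=.15)
manip.movel(W(-.10,.12,.30),r,rate=.25)
d=manip.get_image("side"); cv2.imwrite("pics/s6.png",cv2.resize(d["pixels"][130:240,260:420],None,fx=5,fy=5,interpolation=cv2.INTER_CUBIC))
pos,rv=manip.get_tool_pos(),manip.get_tool_rot()
d=manip.get_image("wrist"); cv2.imwrite("pics/w6.png",d["pixels"])
print(manip.get_time_s())
E
```

```text
True [ 0.6228 -0.0546  0.2601] [-1.072  -0.5979  4.8156]
[ 0.6227 -0.0546  0.2601] [0.2078 0.3805 4.7066] 29.0583
30.2083
```

View pics/s6.png

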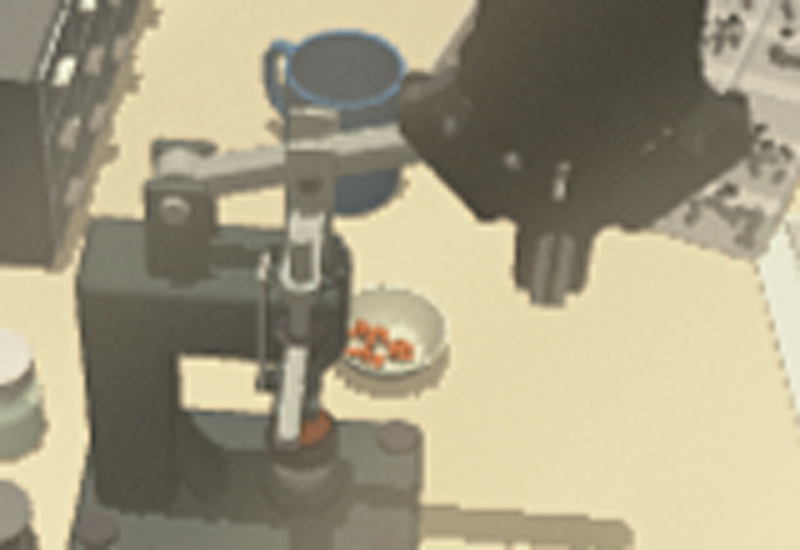

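View pics/w6.png

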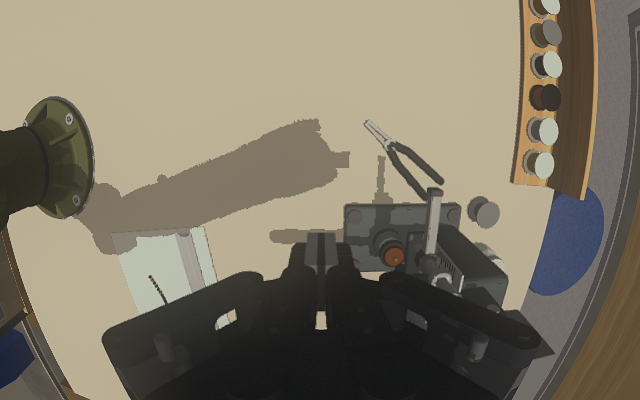

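The rod end (nominal 260 mm) touched at 260.1 mm, so the tool height has no bias. The bar top at 200.7 mm means about 24.3 mm of allowed travel, against roughly 23.6 mm noted. I'll nudge the stop up about 0.7 mm and touch it again.

```bash
python3 - <<'E'
from press import *
r=down(1)
manip.gripper_to(.03)
manip.movel(W(0,.115,.25),r,rate=.25)
manip.movel(W(0,.108,.2007-.024),r,rate=.12); 
manip.gripper_to(0.0,grasp_force=35); manip.sleep(.1)
p=manip.get_tool_pos()
manip.movel(p+[0,0,.0015],rate=.01); manip.sleep(.2)
q=manip.get_tool_pos(); print(q-p,manip.get_time_s())
manip.gripper_to(.03)
manip.movel(W(0,.108,.23),r,rate=.12)
manip.gripper_to(0.0)
manip.movel(W(0,.108,.210),r,rate=.08); manip.sleep(.1)
h=manip.movel(W(0,.108,.190),r,rate=.015,threshold=1.8)
manip.sleep(.1); b=manip.get_tool_pos(); print(h,b,manip.get_wrist_force(),manip.get_time_s())
E
```

```text
[-0.0001  0.      0.0014] 32.975
True [ 0.6202 -0.0027  0.2004] [1.4815 0.6998 2.3044] 35.6167
```

```bash
python3 - <<'E'
from press import *
r=down(1)
manip.movel(W(0,.108,.222),r,rate=.15)
manip.gripper_to(.025)
manip.movel(W(0,.108,.2004-.024),r,rate=.12)
manip.gripper_to(0.0,grasp_force=35)
p=manip.get_tool_pos()
manip.movel(p+[0,0,.0025],rate=.015); manip.sleep(.1)
print(manip.get_tool_pos()-p,manip.get_time_s())
manip.gripper_to(.025)
manip.movel(W(0,.108,.227),r,rate=.15)
manip.gripper_to(0.0)
manip.movel(W(0,.108,.206),r,rate=.08); manip.sleep(.05)
h=manip.movel(W(0,.108,.192),r,rate=.015,threshold=1.8)
b=manip.get_tool_pos(); print(h,b,manip.get_wrist_force(),manip.get_time_s())
manip.movel(W(0,.108,.24),r,rate=.15)
print(manip.get_time_s())
E
```

```text
[-0.0001 -0.      0.0027] 37.55
True [ 0.6204 -0.0026  0.2019] [ 1.4056 -0.4756  2.2871] 39.6
40.0083
```

```bash
python3 - <<'E'
from press import *
manip.movel(W(0,.14,.29),down(1),rate=.2)
d=manip.get_image("top"); cv2.imwrite("pics/t9.png",d["pixels"])
print(manip.get_time_s(),manip.get_wrist_force()); manip.finish_job()
E
```

```text
40.5083 [-0.7403 -0.2941 -0.6475]
the job is handed in; nothing more can be done
```

View pics/t9.png

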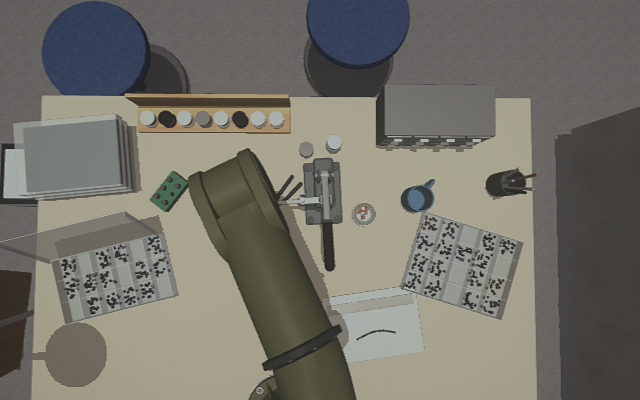

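I set the depth stop to about 23.1 mm, and the job was handed in at about 40.5 s of the 46 s allowed. I noted a ram travel of about 23.6 mm (plausible range 23.3 to 23.85 mm), so the stop is about 0.5 mm short of it. That is inside the 2 mm tolerance.

- **Pressing:** the resistance firmed at about 23.3 mm of ram travel. I held the lever at about 12.5 N for a second, and the readings peaked at 12.6 N. Then I followed the lever all the way back up.
- **Setting the stop:** the first pinch and slide left the bar top at 200.7 mm, about 24.3 mm of travel. A small correction failed and left it at about 24.6 mm. A second correction brought it to 201.9 mm, which is the final setting.
- **Height check:** touching the rod's end, nominally at 260 mm, read 260.1 mm, so the tool height is sound. I measured the bar, not the collar, and the two agree only to within 1 mm, so the setting is uncertain by about that much. The lever's own touch height was about 1 mm lower than expected, which adds about 0.3 mm to the uncertainty in the noted travel.
- **Surroundings:** the last top view shows the lever up, and the dish, mug, jar and spool where they were. The arm hides part of the pliers there, but an earlier view showed them undisturbed.

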